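# Gauge a pressed tablet with the bench micrometer

### The arm

A 7-joint arm with a two-finger parallel gripper is mounted at the origin on a cart in front of the work surface, level with it; the furniture and walls round the work are solid. World frame = base frame: x ahead of the robot, y to its left, z up, the work surface at z = 0. Lengths are in m, angles in rad, forces in N, time in s.
With the tool pointing down it reaches from about 0.425 to 0.825 m from the base axis. Payload 3.6 kg.
Tool frame: the origin (TCP) lies at the centre of the arm's flange, where the gripper is bolted on; the fingertips stand robot.nose_length ahead of it and the grasp point (between the pads) lies 167 mm ahead of it (robot.nose_length is the distance from the TCP to the fingertips, in m); z points along the fingers, y is the line along which they close (so a half turn about z gives the same grasp; the last joint's range is limited). The gripper opens to 93 mm and grips with 3 to 60 N. Pads are 15 mm wide; open, the fingers measure 128 mm over their backs; the gripper's body (75 mm by 188 mm) begins 65 mm behind the grasp point.
Start: joints at [1.139, 0.615, -0.013, 1.423, 0.008, 1.103, -0.04], TCP at [0.256, -0.597, 0.405] pointing down, gripper open.
Joint ranges: [-3.12, 3.12], [-0.3, 2.06], [-1.34, 1.32], [0.26, 2.42], [-1.36, 4.5], [0.01, 1.98], [-2.84, 2.84]. Speed limits (rad/s): [2.79, 2.79, 3.14, 3.14, 3.14, 3.14, 3.14].

### API

Orientations are given as [roll, pitch, yaw] about the fixed x, y, z axes, in that order (R = Rz(yaw) Ry(pitch) Rx(roll)).
In Python, from cell import robot, cams gives the robot as it stands.
- The arm moves only by the shell command python3 -m crank 'ROWS' [FORCE]. ROWS is text: rows parted by semicolons, each of 7 numbers parted by spaces: the shift along the tool's x, y, z in mm, then the turn, a rotation vector about the tool's x, y, z in rad, then the gripper's target within -1 to 1 (fully open at 1, half-way at 0, shut at -1). A call has exactly 5 rows; each row is the pose to reach, as a shift and turn from the pose commanded when the call began, along the tool's axes at that moment; what a row does not reach only later rows make up. A row lasts 1/12 s, in which the tool goes at most 41.7 mm and 7.16 degrees, less where a joint would pass 70% of its speed; a pose out of reach is approached as far as the arm can. A call with a gripper value outside its range is refused whole. The fingers move at their own pace and stop on an object; FORCE is the grip in N (left out, the last holds). Time passes only in rows, so rows that repeat a pose let the fingers close, or fill a call up. It gives the time, the measured TCP pose, the force, the opening and the grip force at its end, in the units of the state.
- robot.read_state(): the state, without advancing time (a new reading comes with each control period).
- cams.snapshot(name): name is "scene" or "side" or "wrist"; returns the picture (480x640x3 uint8, red, green, blue); there is no depth.
- cams.calibration(name): a dict with "vertical_fov" (degrees; the focal length in pixels is half the picture's height over the tangent of half this angle, whatever the lens; pixels are square), "cx", "cy" (the principal point, pixels), "cam_to_world" (4x4, takes a point from camera to world coordinates). Camera axes: x right, y up, looking along -z (the intrinsics and any distortion apply to the point x, -y, -z); pixel columns grow to the right and rows downward; lengths in m; the calibration is good to about 2 mm. The wrist camera is an equidistant fisheye: a pixel r from the principal point sees the ray r / f radians off the axis. A picture is of the moment at which its call begins: read the wrist's pose just before it. calibration takes no time and is no camera call; for the wrist camera it gives the pose at the moment of the call.
- robot.sign_off(): hands the job in; it is judged then, once.
The state is a dict: "clock": time; "q": joint angles; "joint_vel": joint speeds; "joint_torque": joint torques, N m; "ee_pos": TCP position; "tool_rot": TCP orientation; "force": force on the tool from outside, world axes, zero at the start; "moment": the same for the moment, N m; "finger_gap": finger opening in m; "finger_force": force on a finger pad.
Only numpy, scipy, OpenCV 4.12 (cv2) and the standard library are available. Lean on these libraries where they do the work, as an engineer would, in place of code of your own. Each camera call takes 0.05 s, during which the arm holds its last target. There are 200 camera calls.

### The job

Gauge the dark tablet: take it from the enamel tray, lay it flat in the round seat of the micrometer's pulled-out stage, and push the stage fully home under the spindle. Then turn the black ratchet knob on top clockwise (seen from above) until the spindle is down on the tablet and the knob slips, and go on until it has slipped by at least a quarter turn (turned steadily, not jerked; the ratchet keeps the tablet from being crushed). Leave it clamped there, let go of everything, and do not disturb the pale tablet, the dropper bottle or the brass weight.

Things in the scene. Friction and masses are not known exactly. Their poses are not given: they have to be found in the camera images.
- riser: fixed white raised worktop, 630 mm (x) by 920 mm (y), on which all this stands; origin on the table under its centre, its top 80 mm above the table (world z = 0.08). Heights below are above this worktop
- gauge: bench micrometer, fixed; origin on the worktop right under the spindle axis; x points from its front (where the stage comes out) to its column, z up. Blue base 100 mm wide (y), 120 mm to the front and 95 mm to the back of the axis; the arm's head round the spindle is 38 mm across, from 48 to 78 mm high; above it silver thimble and black knob, up to 139 mm high
- tablet_dark_center (a point): centre (half-way up) of the dark brown pressed tablet, a disc 30 mm across and 14 mm thick, 20 g, lying flat on the tray's floor
- tablet_dark: the same dark tablet; origin at the centre of its underside, its z is up, square to its flat faces
- tablet_pale_center (a point): centre of the pale straw-coloured tablet, same size, on the same tray; to be left alone
- tray: white enamel tray with a blue rim, 263 mm (its x) by 193 mm (its y), rim 29 mm high, floor about 3 mm thick; origin at the centre of its underside; it does not move
- stage (a joint): how far the stage is pulled out toward the front (m): 0 = fully home against its stop (seat under the spindle), 0.105 = fully out; slides with about 1 N of friction and stays where it is left
- stage_seat (a point): centre of the seat's floor on the sliding aluminium stage (20 mm above the worktop): a round black recess 38 mm across inside, with a rim 3 mm high and 4 mm thick; moves with the stage
- stage_handle (a point): on the axis of the stage's black upright handle post, 16 mm in diameter, 30 mm tall above the stage (its top is 50 mm above the worktop), this point 10 mm below its top; 80 mm to the front of the seat's centre; moves with the stage
- spindle: the steel spindle, 12 mm across at its flat tip, on the gauge's axis; driven down by the thimble
- spindle_tip (a point): centre of the spindle's flat lower face; at thimble 0 it is 40 mm above the worktop, that is 6 mm above a tablet in the seat
- thimble (a joint): turn of the silver thimble (rad), clockwise from above positive; it turns in place (it does not rise or sink) and each rad lowers the spindle by 2.4 mm; starts between 0 and 1.2, and the spindle meets a 14 mm tablet in the seat at about 2.5; stays where it is left. Thimble 32 mm across, silver, with a red mark on top
- ratchet (a joint): slip of the ratchet knob on the thimble (rad), clockwise positive, 0 at the start; the knob carries the thimble with it (about 0.03 N m) until the spindle presses on the tablet with some 10 N, then it slips at about 0.05 N m and this value grows while the thimble stands still
- knob_grip (a point): on the axis of the upright, knurled black ratchet knob, 24 mm in diameter and 30 mm tall, this point 9 mm below its top and 23 mm above the thimble's top; a white line on the knob's top shows its turn. The knob turns without end, so it can be let go, regrasped and turned again
- dropper: small brown dropper bottle, 34 mm across, 102 mm tall, to the right of the gauge; leave alone
- weight_200: brass balance weight, 34 mm across, 44 mm tall, to the right of the gauge; leave alone

How it is judged:
On the way, in this order (a step that is already met when the one before it is completed fails the run):
1. the dark tablet lies flat in the seat of the pulled-out stage, let go (horizontal distance between tablet_dark_center and stage_seat below 0.007 m and z of tablet_dark_center in the frame of stage_seat below 0.01 m and angle between tablet_dark's own z axis and vertical below 0.1 rad and contact force between the fingers and tablet_dark below 0.05 N and value of joint stage above 0.05 m), for 0.2 s.
2. the stage is fully home with the tablet in its seat (value of joint stage below 0.004 m and horizontal distance between tablet_dark_center and stage_seat below 0.007 m), for 0.2 s.
3. the spindle is down on the tablet and the ratchet knob has slipped a quarter turn (contact force between spindle and tablet_dark above 2 N and value of joint ratchet above 1.2 rad), for 0.1 s.
At the end, for the whole second after the job is handed in: The stage is home (within 4 mm), the dark tablet lies flat in its seat (within 7 mm of its centre) and is pressed by the spindle with more than 2 N, the ratchet knob has slipped at least 1.2 rad (about a quarter turn) on the thimble, and everything is still (all of step 2 and all of step 3 and angle between tablet_dark's own z axis and vertical below 0.1 rad and linear speed of tablet_dark below 0.01 m/s); the robot touches nothing.
It fails at once if the tablet is crushed: the spindle presses on it with more than 30 N (contact force between spindle and tablet_dark above 30 N).
It fails at once if the pale tablet is moved by more than 20 mm (distance of tablet_pale_center from where it was at the start of the episode above 0.02 m).
It fails at once if a bystander (dropper bottle, brass weight) is moved by more than 30 mm (distance of any of dropper, weight_200 from where it was at the start of the episode above 0.03 m).
It fails at once if the ratchet knob is knocked or jerked so that it slips by more than 0.6 rad while the spindle is still well above the tablet (value of joint ratchet above 0.6 rad and value of joint thimble below 2.2 rad).
It also fails if it takes over 72 s, if anything falls off the work surface, if the arm or the gripper's body presses on something with over 40 N, if the wrist force passes 120 N, or if a joint passes its speed limit or range.

## Working session

There is one attempt and no reset: what is moved stays moved. The work goes in short steps, Python scripts to look and compute and a shell command to move; the robot and the scene stay as the last step left them, time stands still between calls to the robot, and variables do not carry over. Pictures are saved under pics/ and viewed, at most 10 in all, crops included, and the job is handed in when it is done.

```bash
ls; mkdir -p pics; python3 - <<'E'
from cell import robot,cams
import cv2,numpy as np
s=robot.read_state();print(s,robot.nose_length)
for n in("scene","side","wrist"):
    c=cams.calibration(n);print(n,c)
    cv2.imwrite(f"pics/{n}0.png",cams.snapshot(n)[:,:,::-1])
E
```

```text
pics
{'clock': 0.0, 'q': array([ 1.13950827,  0.61591585, -0.01260419,  1.42487206,  0.00813696,
        1.10340802, -0.04039949]), 'joint_vel': array([-7.95163283e-05,  5.34403057e-04,  5.65792305e-04,  6.21137416e-04,
       -1.25533012e-04,  3.08965593e-04, -1.60674895e-03]), 'joint_torque': array([-2.21669525e-04, -4.58941734e+01,  2.08452987e-01, -1.65746659e+01,
       -6.12208201e-02,  2.03884032e-02,  2.43898894e-04]), 'ee_pos': array([ 0.25586872, -0.59718258,  0.40359171]), 'tool_rot': array([-3.13904131e+00,  7.65709140e-05,  4.04861732e-01]), 'force': array([ 0.16560675, -0.11767273, -0.1742556 ]), 'moment': array([-0.01196177,  0.01257677, -0.02365015]), 'finger_force': 0.0, 'finger_gap': 0.0929759107290433} 0.1861
scene {'vertical_fov': 54.49053375427339, 'cx': 325.43834398911787, 'cy': 244.07106212826957, 'cam_to_world': array([[-0.75816165,  0.43338226, -0.48720707,  0.1036044 ],
       [-0.6518442 , -0.52323896,  0.54892634,  0.50325171],
       [-0.01703078,  0.733758  ,  0.67919743,  0.78339137],
       [ 0.        ,  0.        ,  0.        ,  1.        ]])}
side {'vertical_fov': 49.34331467400222, 'cx': 316.6069625564997, 'cy': 239.6137002040354, 'cam_to_world': array([[ 0.95791408,  0.11354908, -0.26364222,  0.22315842],
       [-0.28683741,  0.4143901 , -0.8637159 , -1.06957169],
       [ 0.01117658,  0.90298807,  0.42952023,  0.68201608],
       [ 0.        ,  0.        ,  0.        ,  1.        ]])}
wrist {'vertical_fov': 65.70646984690485, 'cx': 315.2791471824509, 'cy': 239.1461585013656, 'cam_to_world': array([[ 0.39425691,  0.87916966,  0.26762324,  0.32977732],
       [-0.91899822,  0.37778339,  0.11279176, -0.56731097],
       [-0.00194052, -0.29041422,  0.95689906,  0.384568  ],
       [ 0.        ,  0.        ,  0.        ,  1.        ]])}
```

View pics/scene0.png

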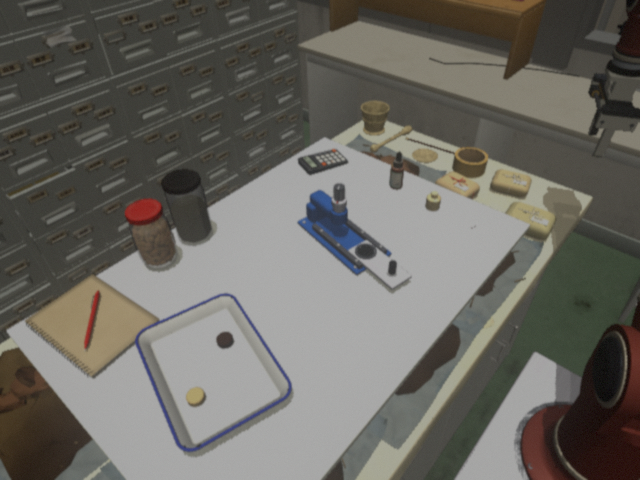

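View pics/side0.png

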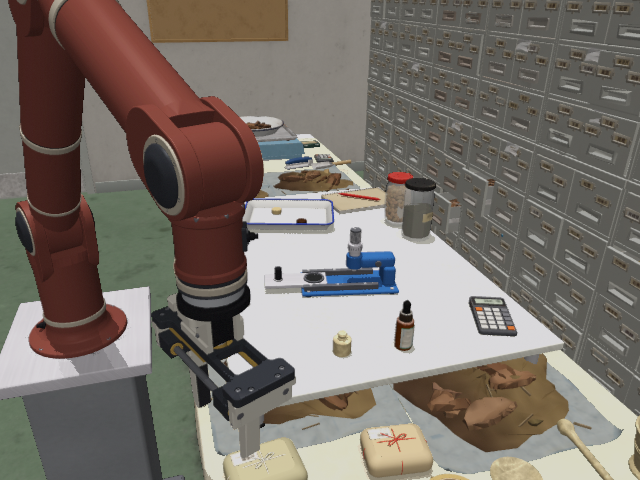

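The scene view shows the dark tablet at about (225,340), the pale one at (196,397), the seat at (366,251), the handle top at (393,264) and the knob top at (339,186). In the side view the seat is at (315,278), the handle at (278,268), the knob at (355,231) and the dark tablet at (301,221). I'll enlarge crops of both.

```bash
cat > h.py <<'E'
import numpy as np,cv2
from cell import robot,cams
from scipy.spatial.transform import Rotation as Ro
def ray(n,u,v,c=None):
    c=c or cams.calibration(n);M=c["cam_to_world"];f=240/np.tan(np.radians(c["vertical_fov"]/2))
    x,y=u-c["cx"],v-c["cy"]
    if n=="wrist":
        r=np.hypot(x,y)+1e-9;t=r/f;d=np.array([x/r*np.sin(t),-y/r*np.sin(t),-np.cos(t)])
    else: d=np.array([x/f,-y/f,-1])
    return M[:3,3],M[:3,:3]@d
def at(n,u,v,z,c=None):
    o,d=ray(n,u,v,c);return (o+d*(z-o[2])/d[2])
def pix(n,p,c=None):
    c=c or cams.calibration(n);M=c["cam_to_world"];f=240/np.tan(np.radians(c["vertical_fov"]/2))
    q=M[:3,:3].T@(np.asarray(p)-M[:3,3])
    if n=="wrist":
        r=np.hypot(q[0],q[1])+1e-9;t=np.arctan2(r,-q[2]);return c["cx"]+f*t*q[0]/r,c["cy"]-f*t*q[1]/r
    return c["cx"]+f*q[0]/-q[2],c["cy"]-f*q[1]/-q[2]
def tool(p):  # world point expressed in tool frame (mm), from measured pose
    s=robot.read_state();R=Ro.from_euler("xyz",s["tool_rot"])
    return (R.inv().apply(np.asarray(p)-s["ee_pos"])*1000).round(1)
E
python3 - <<'E'
from h import *
a=cv2.imread("pics/scene0.png");b=cv2.imread("pics/side0.png")
A=cv2.resize(a[170:300,290:420],(400,400),interpolation=3);T=cv2.resize(a[300:430,160:290],(400,400),interpolation=3)
B=cv2.resize(b[190:320,255:405],(461,400),interpolation=3)[:,:400]
cv2.imwrite("pics/crop.png",np.hstack([A,B]))
for k,(u,v,z),(u2,v2) in (("dark",(225,340,.097),(301,221)),("seat",(366,251,.1),(315,278)),("handle",(393,264,.13),(278,268)),("knob",(339,186,.219),(355,231)),("pale",(196,397,.097),(277,211))):
    print(k,at("scene",u,v,z).round(4),at("side",u2,v2,z).round(4))
E
```

```text
dark [0.5698 0.2535 0.097 ] [0.5748 0.2353 0.097 ]
seat [ 0.5135 -0.0875  0.1   ] [ 0.5193 -0.0906  0.1   ]
handle [ 0.4324 -0.0658  0.13  ] [ 0.4381 -0.0766  0.13  ]
knob [ 0.6017 -0.1041  0.219 ] [ 0.599  -0.1191  0.219 ]
pale [0.5203 0.3561 0.097 ] [0.5261 0.3252 0.097 ]
```

View pics/crop.png

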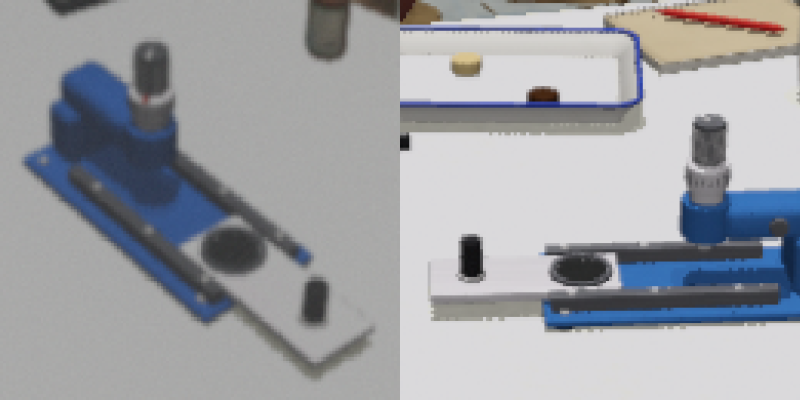

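```bash

python3 -m crank '25 -26 -10 0 0 0 1;50 -52 -20 0 0 0 1;74 -78 -30 0 0 0 1;99 -104 -40 0 0 0 1;124 -130 -46 0 0 0 1'
for i in 1 2 3 4; do python3 -m crank '25 -26 0 0 0 0 1;50 -52 0 0 0 0 1;74 -78 0 0 0 0 1;99 -104 0 0 0 0 1;124 -130 0 0 0 0 1'; done
python3 - <<'E'
from h import *
s=robot.read_state();c=cams.calibration("wrist");cv2.imwrite("pics/w1.png",cams.snapshot("wrist")[:,:,::-1])
print(s["q"],c);import pickle;pickle.dump(c,open("w1.pkl","wb"))
E
```

```text
clock: 0.57
ee_pos: [0.3191, -0.4276, 0.4515]
tool_rot: [3.141, -0.0, 0.404]
force: [0.0, -1.2, 0.8]
finger_gap: 0.0928
finger_force: 0.0
clock: 0.98
ee_pos: [0.3816, -0.259, 0.4507]
tool_rot: [-3.141, 0.0, 0.405]
force: [0.2, -0.2, 0.4]
finger_gap: 0.0928
finger_force: 0.0
clock: 1.4
ee_pos: [0.4444, -0.0908, 0.4508]
tool_rot: [3.142, 0.0, 0.405]
force: [0.2, -0.7, 0.2]
finger_gap: 0.093
finger_force: 0.0
clock: 1.82
ee_pos: [0.5072, 0.0775, 0.4507]
tool_rot: [3.142, 0.0, 0.405]
force: [-1.0, -0.3, -0.2]
finger_gap: 0.093
finger_force: 0.0
clock: 2.23
ee_pos: [0.5702, 0.2458, 0.4504]
tool_rot: [3.141, 0.001, 0.405]
force: [0.4, -0.5, 0.2]
finger_gap: 0.0929
finger_force: 0.0
[-0.28924415  0.54236179 -0.2589362   1.44041655  0.143719    1.17818062
 -1.73386999] {'vertical_fov': 65.70646984690485, 'cx': 315.2791471824509, 'cy': 239.1461585013656, 'cam_to_world': array([[ 3.94128798e-01,  8.79311362e-01,  2.67346253e-01,
         6.44042845e-01],
       [-9.19055021e-01,  3.76895126e-01,  1.15273296e-01,
         2.75605156e-01],
       [ 5.99619437e-04, -2.91138441e-01,  9.56680745e-01,
         4.31230080e-01],
       [ 0.00000000e+00,  0.00000000e+00,  0.00000000e+00,
         1.00000000e+00]])}
```

View pics/w1.png

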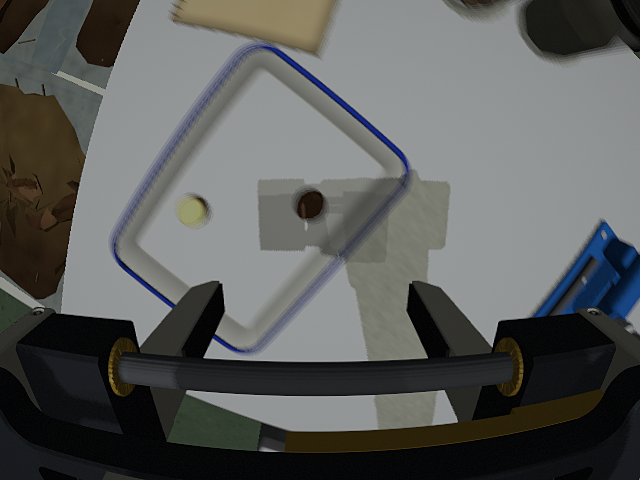

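The wrist view shows the dark tablet's top at about (311,205), the pale one at (192,210), and the tray rim corner at (405,170) to the right of it.

```bash
python3 - <<'E'
from h import *
import pickle
c=pickle.load(open("w1.pkl","rb"))
im=cv2.imread("pics/w1.png");g=im.max(2)[185:225,290:335];m=cv2.connectedComponentsWithStats((g<75).astype(np.uint8))
print(m[2][1:],m[3][1:]+[290,185])
for u,v in((311,205),(192,210)):
    p=at("wrist",u,v,.097,c);print(p,tool(p))
for u,v in ((265,45),(408,170),(245,350),(116,245)): print(at("wrist",u,v,.109,c))
E
```

```text
[[  5   4  31  32 762]] [[309.87795276 204.64566929]]
[0.57917675 0.25183948 0.097     ] [  6.2   8.3 352.6]
[0.53101392 0.35492418 0.097     ] [   3.6 -105.4  353.5]
[0.69651639 0.34466958 0.109     ]
[0.64511822 0.18656319 0.109     ]
[0.41380118 0.25655322 0.109     ]
[0.469061   0.41925336 0.109     ]
```

```bash

python3 -m crank '2 2 20 0 0 -0.12 1;4 4 40 0 0 -0.24 1;6 8 60 0 0 -0.36 1;6 8 80 0 0 -0.48 1;6 8 100 0 0 -0.6 1' 15
python3 -m crank '0 0 5 0 0 -0.12 1;0 0 10 0 0 -0.24 1;0 0 15 0 0 -0.27 1;0 0 15 0 0 -0.27 1;0 0 15 0 0 -0.27 1'
python3 - <<'E'
from h import *
s=robot.read_state();c=cams.calibration("wrist");im=cams.snapshot("wrist")[:,:,::-1];cv2.imwrite("pics/w2.png",im)
print(s["q"])
g=im.max(2);n,l,st,ce=cv2.connectedComponentsWithStats((g<75).astype(np.uint8))
for a,b in zip(st,ce):
    if 500<a[4]<4000: p=at("wrist",*b,.097,c);print(a,b,p,tool(p))
E
```

```text
clock: 2.7
ee_pos: [0.5786, 0.2386, 0.3495]
tool_rot: [-3.141, 0.001, 1.01]
force: [-0.4, -0.6, 0.4]
finger_gap: 0.0927
finger_force: 0.0
clock: 3.12
ee_pos: [0.5785, 0.239, 0.3356]
tool_rot: [-3.141, 0.0, 1.272]
force: [-0.1, -0.1, -0.1]
finger_gap: 0.0932
finger_force: 0.0
[-0.15899833  0.68408071 -0.4598037   1.57266536  0.34735488  0.96751915
 -1.02676989]
[  0   0  38  30 576] [12.25347222  9.54166667] [0.41537161 0.49279204 0.097     ] [ 194.4 -230.6  239. ]
[  50   20  409  296 1622] [211.17385943  99.49136868] [0.54854068 0.3515174  0.097     ] [ 98.5 -61.8 239.1]
[ 619  169   21   80 1107] [631.44083107 211.58717254] [0.83185136 0.19812713 0.097     ] [ 35.1 254.1 239.1]
[ 285  217   47   49 1832] [307.71124454 241.40556769] [0.57725691 0.25055198 0.097     ] [ 10.4  -4.7 239.1]
```

View pics/w2.png

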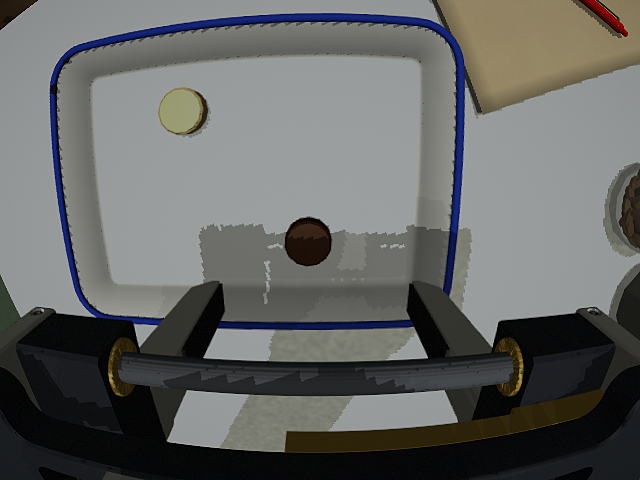

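The tablet's top face is centred at about (308,243), clear of the tray walls. I'll shift by (9.5, -5) in the tool frame, go down so the tips are 6 mm above the floor, and close.

```bash

python3 -m crank '5 -3 0 0 0 0 0.2;9.5 -5 5 0 0 0 0.2;9.5 -5 15 0 0 0 0.2;9.5 -5 30 0 0 0 0.2;9.5 -5 40 0 0 0 0.2' 15
python3 -m crank '0 0 10 0 0 0 0.2;0 0 20 0 0 0 0.2;0 0 20.5 0 0 0 0.2;0 0 20.5 0 0 0 0.2;0 0 20.5 0 0 0 -0.2'
python3 -m crank '0 0 0 0 0 0 -1;0 0 0 0 0 0 -1;0 0 0 0 0 0 -1;0 0 0 0 0 0 -1;0 0 0 0 0 0 -1' 15
```

```text
clock: 3.58
ee_pos: [0.576, 0.25, 0.2941]
tool_rot: [-3.141, 0.001, 1.276]
force: [-0.1, -1.0, -0.3]
finger_gap: 0.0644
finger_force: 0.0
clock: 4.0
ee_pos: [0.5767, 0.2499, 0.2756]
tool_rot: [3.141, -0.001, 1.275]
force: [0.4, 0.3, -0.0]
finger_gap: 0.0527
finger_force: 0.0
clock: 4.42
ee_pos: [0.5766, 0.2498, 0.2758]
tool_rot: [3.141, -0.001, 1.275]
force: [-0.6, -1.1, 2.2]
finger_gap: 0.0286
finger_force: 15.0
```

```bash

python3 -m crank '0 0 -15 0 0 0 -1;0 0 -40 0 0 0 -1;0 0 -70 0 0 0 -1;0 0 -100 0 0 0 -1;0 0 -125 0 0 0 -1' 
python3 -m crank '-30 4 0 0 0 0 -1;-65 8 0 0 0 0 -1;-100 12 0 0 0 0 -1;-135 16 0 0 0 0 -1;-170 20 0 0 0 0 -1' 
python3 -m crank '-35 4 0 0 0 0 -1;-70 8 0 0 0 0 -1;-105 12 0 0 0 0 -1;-140 16 0 0 0 0 -1;-172 21 0 0 0 0 -1' 
python3 -m crank '0 0 0 0 0 -0.12 -1;0 0 0 0 0 -0.24 -1;0 0 0 0 0 -0.36 -1;0 0 0 0 0 -0.48 -1;0 0 0 0 0 -0.6 -1' 
python3 -m crank '0 0 0 0 0 -0.12 -1;0 0 0 0 0 -0.24 -1;0 0 0 0 0 -0.36 -1;0 0 0 0 0 -0.48 -1;0 0 0 0 0 -0.6 -1' 
python3 -m crank '0 0 0 0 0 -0.12 -1;0 0 0 0 0 -0.24 -1;0 0 0 0 0 -0.36 -1;0 0 0 0 0 -0.44 -1;0 0 0 0 0 -0.44 -1' 
python3 - <<'E'
from h import *
import pickle
s=robot.read_state();c=cams.calibration("wrist");im=cams.snapshot("wrist")[:,:,::-1];cv2.imwrite("pics/w3.png",im)
print(s["q"]);pickle.dump((c,s),open("w3.pkl","wb"))
E
```

```text
clock: 4.83
ee_pos: [0.5765, 0.2499, 0.4024]
tool_rot: [3.141, -0.001, 1.275]
force: [0.6, 0.3, -0.4]
finger_gap: 0.029
finger_force: 15.0
clock: 5.25
ee_pos: [0.5454, 0.0798, 0.4004]
tool_rot: [3.141, 0.0, 1.275]
force: [0.5, -0.0, -0.5]
finger_gap: 0.029
finger_force: 15.0
clock: 5.67
ee_pos: [0.5151, -0.0914, 0.4004]
tool_rot: [-3.142, 0.001, 1.274]
force: [0.2, 0.5, -0.1]
finger_gap: 0.0289
finger_force: 15.0
clock: 6.08
ee_pos: [0.5158, -0.0894, 0.4004]
tool_rot: [3.142, 0.0, 1.88]
force: [-0.5, 0.1, -0.9]
finger_gap: 0.0293
finger_force: 15.0
clock: 6.5
ee_pos: [0.5158, -0.0894, 0.4003]
tool_rot: [-3.141, 0.0, 2.481]
force: [1.1, 0.9, -0.5]
finger_gap: 0.0288
finger_force: 15.0
clock: 6.92
ee_pos: [0.5159, -0.0897, 0.4]
tool_rot: [3.141, -0.001, 2.916]
force: [-0.5, -0.1, 0.9]
finger_gap: 0.0296
finger_force: 15.0
[ 0.73340704  0.57877511 -0.95031598  1.77650985  0.53221058  1.06772074
  0.93739203]
```

View pics/w3.png

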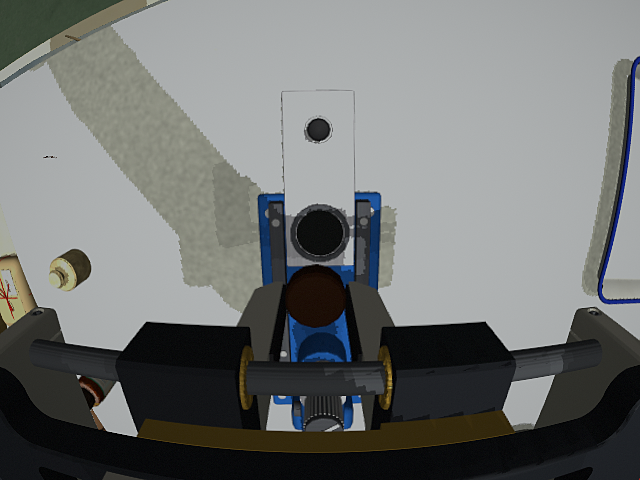

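The wrist view shows the tablet held between the pads at about (316,297), the seat at (320,232), the handle top at (318,130) and the rails at x of about 270 and 368. Closing straight across would bring the fingers near the rails, so I'll place it diagonally.

```bash
python3 - <<'E'
from h import *
import pickle
c,s=pickle.load(open("w3.pkl","rb"))
seat=at("wrist",320,232,.103,c);hd=at("wrist",318,129.5,.13,c);tb=at("wrist",316,298,.222,c);kn=at("wrist",323,428,.219,c)
fr=[at("wrist",u,91,.1,c) for u in(282,354)]
print("seat",seat,"handle",hd,"tablet",tb,"knob",kn,"stagefront",fr)
d=seat-hd;print(np.linalg.norm(d[:2]),"g",np.arctan2(d[1],d[0]),"tip",s["ee_pos"],s["tool_rot"])
d=fr[1]-fr[0];print("g front",np.arctan2(d[1],d[0])+np.pi/2, "w",np.linalg.norm(d))
for n,p in(("seat",seat),("handle",hd),("tablet",tb),("knob",kn)):print(n,tool(p), "scene",pix("scene",p),"side",pix("side",p))
for u in(272,286,358,371):print("rail",tool(at("wrist",u,235,.105,c)))
E
```

```text
seat [ 0.51347083 -0.08752984  0.103     ] handle [ 0.43652226 -0.07177089  0.13      ] tablet [ 0.51183801 -0.09049299  0.222     ] knob [ 0.60051603 -0.10643406  0.219     ] stagefront [array([ 0.40174678, -0.09101322,  0.1       ]), array([ 0.4135979 , -0.03888223,  0.1       ])]
0.0785456958397365 g -0.20200511729802895 tip [ 0.51589291 -0.08966775  0.40003166] [ 3.14124117e+00 -5.54217773e-04  2.91579210e+00]
g front 2.918058224927729 w 0.05346110362654399
seat [  2.7   1.3 297.1] scene (np.float64(366.0579948825102), np.float64(249.97629352855535)) side (np.float64(312.12620601507854), np.float64(276.539130499289))
handle [ 81.3  -0.8 270.1] scene (np.float64(392.9756702382616), np.float64(261.4051752186971)) side (np.float64(276.80858667071186), np.float64(267.094213244587))
tablet [  3.7  -1.9 178.1] scene (np.float64(370.2318077138518), np.float64(205.15011942503173)) side (np.float64(312.1970969783737), np.float64(228.82620307434237))
knob [-86.3   2.7 181.1] scene (np.float64(340.144011450457), np.float64(185.70177017219072)) side (np.float64(353.60598244566916), np.float64(228.58143643764015))
rail [  0.8 -35.9 295.1]
rail [  0.8 -25.  295.1]
rail [  1.   30.8 295.1]
rail [  1.   41.  295.1]
```

```bash

python3 -m crank '0 0 10 0 0 0.12 -1;0 0 20 0 0 0.24 -1;0 0 30 0 0 0.36 -1;0 0 40 0 0 0.48 -1;0 0 50 0 0 0.6 -1' 
python3 -m crank '0 0 15 0 0 0.12 -1;0 0 28 0 0 0.24 -1;0 0 33 0 0 0.3 -1;0 0 33 0 0 0.3 -1;0 0 33 0 0 0.3 -1' 
python3 - <<'E'
from h import *
import pickle
s=robot.read_state();c=cams.calibration("wrist");im=cams.snapshot("wrist")[:,:,::-1];cv2.imwrite("pics/w4.png",im)
print(s["q"]);pickle.dump((c,s),open("w4.pkl","wb"))
cv2.imwrite("pics/w4c.png",cv2.resize(im[130:370,160:480],(800,600),interpolation=2))
E
```

```text
clock: 7.38
ee_pos: [0.5159, -0.0893, 0.35]
tool_rot: [3.141, 0.001, 2.306]
force: [-0.8, 0.7, 0.5]
finger_gap: 0.0292
finger_force: 15.0
clock: 7.8
ee_pos: [0.5161, -0.0891, 0.3174]
tool_rot: [-3.142, 0.0, 2.016]
force: [0.6, -0.1, 0.7]
finger_gap: 0.0287
finger_force: 15.0
[ 0.53583645  0.60109085 -0.62305763  1.88047795  0.47295462  0.81104219
  0.10683966]
```

View pics/w4c.png

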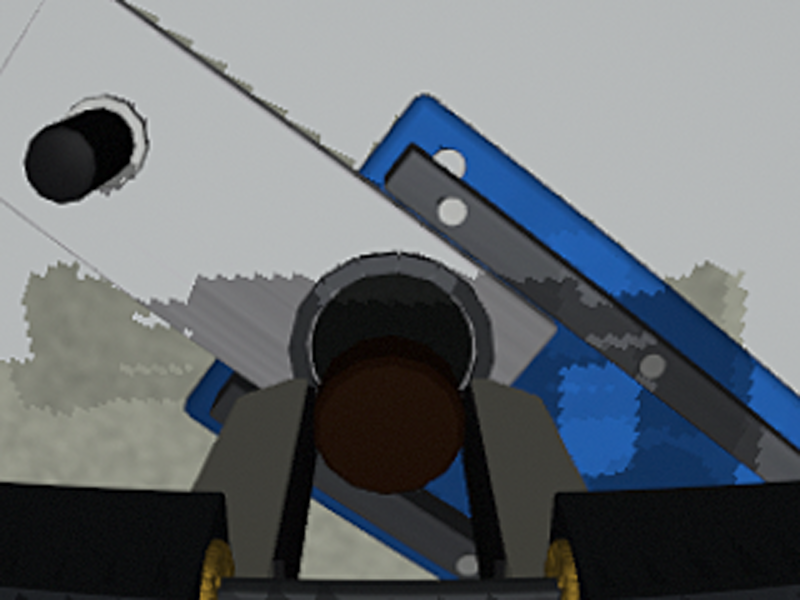

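The crop shows the seat rim's centre at about (392,350), which is (317,270) in the full image, and the tablet's top at (390,422), which is (316,299) in full. The rails clear the diagonal fingers.

```bash
python3 - <<'E'
from h import *
import pickle
c,s=pickle.load(open("w4.pkl","rb"))
a=at("wrist",317,270,.103,c);b=at("wrist",316,298.8,.1387,c)
print(a,b,tool(a),tool(b),tool(a)-tool(b))
# size checks
print(np.linalg.norm(at("wrist",160+290/2.5,270,.103,c)-at("wrist",160+494/2.5,270,.103,c)),np.linalg.norm(at("wrist",160+315/2.5,298.8,.1387,c)-at("wrist",160+465/2.5,298.8,.1387,c)))
E
```

```text
[ 0.51494421 -0.08759629  0.103     ] [ 0.51469633 -0.08843592  0.1387    ] [  2.   -0.7 214.8] [  1.4  -1.2 179.1] [ 0.6  0.5 35.7]
0.046252896670415794 0.02861675325721884
```

```bash

python3 -m crank '0.5 0.5 6 0 0 0 -1;0.5 0.5 12 0 0 0 -1;0.5 0.5 18 0 0 0 -1;0.5 0.5 22 0 0 0 -1;0.5 0.5 24 0 0 0 -1' 
python3 -m crank '0 0 0 0 0 0 -1;0 0 0 0 0 0 -0.35;0 0 0 0 0 0 -0.25;0 0 0 0 0 0 -0.2;0 0 0 0 0 0 -0.2' 
python3 -m crank '0 0 0 0 0 0 -0.2;0 0 -10 0 0 0 -0.2;0 0 -25 0 0 0 -0.2;0 0 -55 0 0 0 -0.2;0 0 -80 0 0 0 -0.2' 
python3 -m crank '0 0 0 0 0 0 -0.2;0 0 0 0 0 0 -0.2;0 0 0 0 0 0 -0.2;0 0 0 0 0 0 -0.2;0 0 0 0 0 0 -0.2' 
python3 - <<'E'
from h import *
import pickle
s=robot.read_state();c=cams.calibration("wrist");im=cams.snapshot("wrist")[:,:,::-1];cv2.imwrite("pics/w5.png",im)
print(s["q"]);pickle.dump((c,s),open("w5.pkl","wb"))
cv2.imwrite("pics/w5c.png",cv2.resize(im[130:370,160:480],(800,600),interpolation=2))
E
```

```text
clock: 8.27
ee_pos: [0.5163, -0.0888, 0.2931]
tool_rot: [-3.141, 0.0, 2.015]
force: [-1.4, -1.2, 12.6]
finger_gap: 0.0292
finger_force: 15.0
clock: 8.68
ee_pos: [0.5161, -0.0886, 0.2931]
tool_rot: [-3.141, -0.0, 2.015]
force: [-1.0, -1.3, -0.4]
finger_gap: 0.037
finger_force: 0.0
clock: 9.1
ee_pos: [0.5161, -0.0884, 0.3749]
tool_rot: [-3.142, -0.001, 2.015]
force: [0.5, 0.9, 0.1]
finger_gap: 0.0371
finger_force: 0.0
clock: 9.52
ee_pos: [0.5158, -0.0888, 0.3722]
tool_rot: [-3.139, -0.001, 2.015]
force: [-0.5, 0.1, 0.0]
finger_gap: 0.0372
finger_force: 0.0
[ 0.57335968  0.53342156 -0.67316331  1.81739147  0.40435057  0.93494121
  0.16602374]
```

View pics/w5c.png

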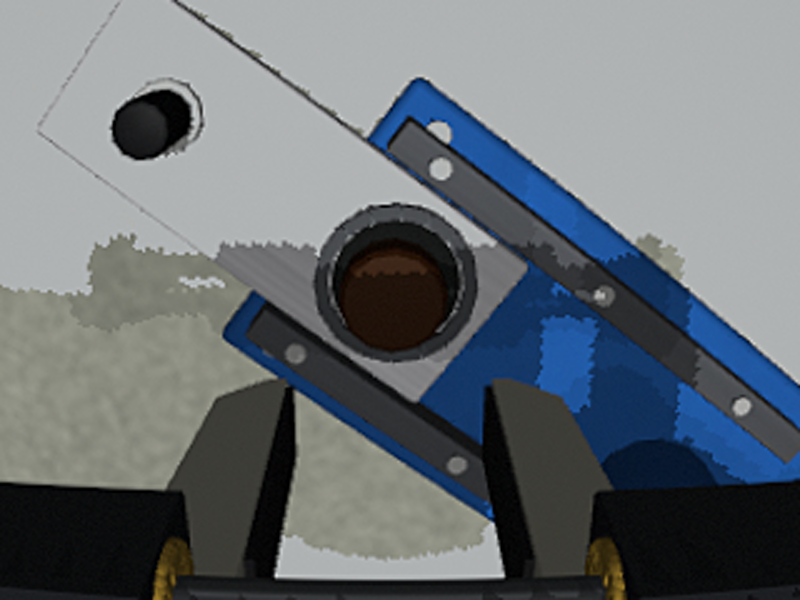

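The tablet lies flat in the recess: its top is at (395,297) and the rim's centre at (396,283), a difference that parallax explains. The handle top is at (140,130) in the crop, (216,182) in full. Next I'll work out the move to the handle.

```bash

python3 -m crank '0 0 0 0 0 -0.12 -0.1;0 0 0 0 0 -0.24 -0.1;0 0 0 0 0 -0.36 -0.1;0 0 0 0 0 -0.48 -0.1;0 0 0 0 0 -0.6 -0.1' 
python3 -m crank '0 0 0 0 0 -0.12 -0.1;0 0 0 0 0 -0.24 -0.1;0 0 0 0 0 -0.31 -0.1;0 0 0 0 0 -0.31 -0.1;0 0 0 0 0 -0.31 -0.1' 
python3 - <<'E'
from h import *
import pickle
c,s=pickle.load(open("w5.pkl","rb"))
h=at("wrist",216,182,.13,c);t=at("wrist",160+395/2.5,130+298/2.5,.114,c);r=at("wrist",160+396/2.5,130+283/2.5,.103,c)
print("handle",h,tool(h),"tab",t,"rim",r,tool(r))
s=robot.read_state();c=cams.calibration("wrist");im=cams.snapshot("wrist")[:,:,::-1];cv2.imwrite("pics/w6.png",im)
print(s["q"],s["ee_pos"]);g=im.max(2)[60:230,250:390]
n,l,st,ce=cv2.connectedComponentsWithStats((g<70).astype(np.uint8))
for a,b in zip(st,ce):
    if a[4]>150: b=b+[250,60];print(a,b,tool(at("wrist",*b,.13,c)),tool(at("wrist",*b,.103,c)))
E
```

```text
clock: 9.98
ee_pos: [0.5161, -0.0887, 0.3726]
tool_rot: [-3.141, -0.001, 2.621]
force: [-0.1, -0.4, 0.4]
finger_gap: 0.042
finger_force: 0.0
clock: 10.4
ee_pos: [0.5162, -0.0888, 0.3727]
tool_rot: [3.141, -0.001, 2.923]
force: [-0.1, -0.8, 0.3]
finger_gap: 0.0419
finger_force: 0.0
handle [ 0.43766103 -0.07189469  0.13      ] [ 80.   -0.6 242.8] tab [ 0.51571613 -0.08876055  0.114     ] rim [ 0.51565374 -0.08788277  0.103     ] [  0.3   0.7 269.7]
[ 0.71342373  0.60890615 -0.92478359  1.8125199   0.56764082  1.01214655
  0.91146692] [ 0.51616492 -0.08882496  0.37265212]
[    0     0   140   170 22112] [319.84117221 140.81896708] [ 74.5   0.5 242.9] [ 73.7   0.8 269.9]
[ 55  58  27  26 518] [317.61776062 130.84555985] [ 80.5  -0.8 242.9] [ 80.4  -0.7 269.9]
[107 147  18  23 218] [364.18807339 219.06422018] [ 26.5  28.2 242.8] [ 19.9  31.9 269.8]
[ 12 148  19  22 341] [270.58651026 218.69794721] [ 26.7 -30.  242.8] [ 20.1 -33.3 269.8]
[ 41 154  56  16 542] [320.46309963 223.83579336] [ 23.3   1.  242.8] [ 16.4   1.4 269.8]
```

```bash

python3 -m crank '25 0 0 0 0 0 -0.1;55 0 0 0 0 0 -0.1;80 0 0 0 0 0 -0.1;80 0 0 0 0 0 -0.1;80 0 10 0 0 0 -0.1' 20
python3 -m crank '0 0 20 0 0 0 -0.1;0 0 40 0 0 0 -0.1;0 0 55 0 0 0 -0.1;0 0 61 0 0 0 -0.1;0 0 61 0 0 0 -0.1' 
python3 -m crank '0 0 0 0 0 0 -1;0 0 0 0 0 0 -1;0 0 0 0 0 0 -1;0 0 0 0 0 0 -1;0 0 0 0 0 0 -1' 
python3 -m crank '-3 0 0 0 0 0 -1;-8 0 0 0 0 0 -1;-14 0 0 0 0 0 -1;-20 0 0 0 0 0 -1;-26 0 0 0 0 0 -1' 
```

```text
clock: 10.87
ee_pos: [0.438, -0.071, 0.3644]
tool_rot: [-3.141, 0.004, 2.924]
force: [0.7, 0.1, -0.1]
finger_gap: 0.0421
finger_force: 0.0
clock: 11.28
ee_pos: [0.4385, -0.0716, 0.3007]
tool_rot: [3.141, -0.003, 2.924]
force: [-1.0, 0.6, 0.5]
finger_gap: 0.0416
finger_force: 0.0
clock: 11.7
ee_pos: [0.4385, -0.0705, 0.3029]
tool_rot: [3.138, 0.002, 2.925]
force: [0.8, 2.9, -0.6]
finger_gap: 0.0154
finger_force: 20.0
clock: 12.12
ee_pos: [0.4645, -0.0759, 0.3029]
tool_rot: [3.139, 0.002, 2.926]
force: [-0.2, 5.3, 2.8]
finger_gap: 0.0153
finger_force: 20.0
```

```bash

python3 -m crank '-8 0 0 0 0 0 -1;-18 0 0 0 0 0 -1;-28 0 0 0 0 0 -1;-38 0 0 0 0 0 -1;-45 0 0 0 0 0 -1' 
python3 -m crank '-3 0 0 0 0 0 -1;-6 0 0 0 0 0 -1;-9 0 0 0 0 0 -1;-12 0 0 0 0 0 -1;-15 0 0 0 0 0 -1'
python3 -m crank '-1 0 0 0 0 0 -1;-2 0 0 0 0 0 -1;-3 0 0 0 0 0 -1;-4 0 0 0 0 0 -1;-5 0 0 0 0 0 -1'
```

```text
clock: 12.53
ee_pos: [0.5089, -0.0855, 0.3029]
tool_rot: [3.138, 0.002, 2.926]
force: [0.0, 6.1, 4.0]
finger_gap: 0.0151
finger_force: 20.0
clock: 12.95
ee_pos: [0.523, -0.0884, 0.3029]
tool_rot: [3.138, 0.001, 2.926]
force: [-0.3, 5.1, 3.7]
finger_gap: 0.0154
finger_force: 20.0
clock: 13.37
ee_pos: [0.5269, -0.0891, 0.3029]
tool_rot: [3.139, -0.002, 2.926]
force: [-3.6, 6.6, 6.6]
finger_gap: 0.0154
finger_force: 20.0
```

```bash

python3 -m crank '-1 0 0 0 0 0 -1;-2 0 0 0 0 0 -1;-3 0 0 0 0 0 -1;-4 0 0 0 0 0 -1;-4 0 0 0 0 0 -1'
```

```text
clock: 13.78
ee_pos: [0.5284, -0.089, 0.3028]
tool_rot: [3.141, -0.01, 2.927]
force: [-10.1, 6.9, 12.4]
finger_gap: 0.0156
finger_force: 20.0
```

```bash

python3 -m crank '0 0 0 0 0 0 -0.5;0 0 0 0 0 0 -0.1;0 0 0 0 0 0 -0.1;0 0 0 0 0 0 -0.1;0 0 -10 0 0 0 -0.1'
python3 -m crank '0 0 -20 0 0 0 -0.1;0 0 -50 0 0 0 -0.1;0 0 -80 0 0 0 -0.1;0 0 -110 0 0 0 -0.1;0 0 -130 0 0 0 -0.1'
python3 -m crank '0 0 0 0 0 0 -0.1;0 0 0 0 0 0 -0.1;0 0 0 0 0 0 -0.1;0 0 0 0 0 0 -0.1;0 0 0 0 0 0 -0.1'
python3 - <<'E'
from h import *
import pickle
s=robot.read_state();c=cams.calibration("wrist");im=cams.snapshot("wrist")[:,:,::-1]
print(s["q"],s["ee_pos"]);pickle.dump((c,s),open("w7.pkl","wb"))
sc=cams.snapshot("side")[:,:,::-1]
cv2.imwrite("pics/w7.png",np.hstack([cv2.resize(im[60:430,200:440],(389,600)),cv2.resize(sc[195:315,260:340+5],(411,600),interpolation=2)]))
g=im.max(2)[60:230,250:390]
n,l,st,ce=cv2.connectedComponentsWithStats((g<70).astype(np.uint8))
for a,b in zip(st,ce):
    if a[4]>150: b=b+[250,60];print(a,b,at("wrist",*b,.13,c))
E
```

```text
clock: 14.2
ee_pos: [0.5305, -0.0931, 0.3108]
tool_rot: [-3.14, -0.004, 2.924]
force: [0.6, -0.5, -0.8]
finger_gap: 0.0408
finger_force: 0.0
clock: 14.62
ee_pos: [0.5312, -0.0917, 0.4459]
tool_rot: [3.141, 0.004, 2.925]
force: [-1.2, 0.3, -0.5]
finger_gap: 0.0418
finger_force: 0.0
clock: 15.03
ee_pos: [0.5306, -0.0922, 0.441]
tool_rot: [-3.141, -0.003, 2.925]
force: [-0.2, 0.0, -0.6]
finger_gap: 0.0416
finger_force: 0.0
[ 0.73331799  0.55850544 -0.96580969  1.67571518  0.49147274  1.17410347
  0.99544679] [ 0.53061791 -0.092235    0.4410329 ]
[    0     0   140   170 22581] [319.57747664 140.78871618] [ 0.45926296 -0.07550147  0.13      ]
[ 23 116  16  54 412] [280.72330097 211.84223301] [ 0.50803714 -0.11817403  0.13      ]
[ 99 116  15  54 375] [355.392 211.472] [ 0.52063033 -0.0592745   0.13      ]
[ 59 148  20  22 361] [318.76177285 219.52354571] [ 0.52088984 -0.0895855   0.13      ]
```

View pics/w7.png

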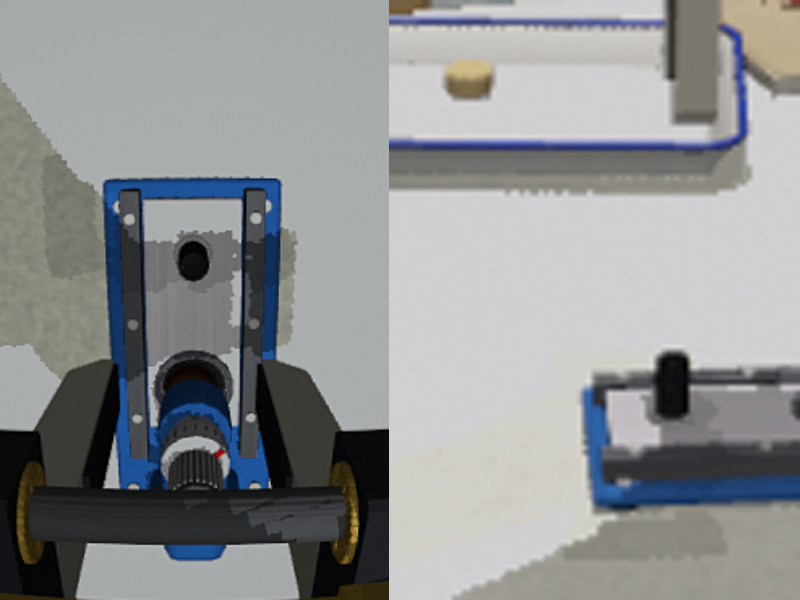

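The stage is inside the base. The handle is at about (319,224) in the wrist view, with its top at (318.5,267) in the side view, and the tablet shows in the seat under the head. I'll check handle-to-axis distance (80 mm expected) from the fixed cameras.

```bash
python3 - <<'E'
from h import *
import pickle
c,s=pickle.load(open("w7.pkl","rb"))
print("knob",at("scene",339.4,186.3,.219),at("side",355.7,229.3,.219))
print("handle now side",at("side",318.5,267.3,.13),"before side",at("side",278.4,268.6,.13), "wrist",at("wrist",319,224.7,.13,c))
e=at("wrist",318.5,172,.092,c);print("base front",e, at("wrist",318.5,172,.1,c))
im=cams.snapshot("side")[:,:,::-1];im2=cams.snapshot("scene")[:,:,::-1]
cv2.imwrite("pics/s8.png",np.hstack([cv2.resize(im2[175:275,300:400],(400,400),interpolation=2),cv2.resize(im[215:315,295:395],(400,400),interpolation=2)]))
E
```

```text
knob [ 0.60037103 -0.10384567  0.219     ] [ 0.60356712 -0.11117807  0.219     ]
handle now side [ 0.52510744 -0.09730845  0.13      ] before side [ 0.43835805 -0.07948116  0.13      ] wrist [ 0.52515406 -0.0903143   0.13      ]
base front [ 0.48731266 -0.08220456  0.092     ] [ 0.48644129 -0.08207388  0.1       ]
```

View pics/s8.png

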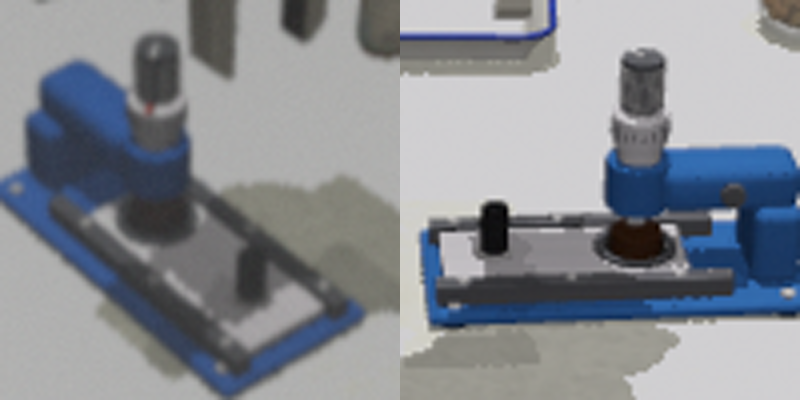

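Handle to axis measures 79.7 mm, so the stage is home, and the side view shows the tablet centred in the seat under the spindle. Next is the knob at about (0.603, -0.107).

```bash

python3 -m crank '-20 0 0 0 0 0 0;-40 1 0 0 0 0 0;-60 1 0 0 0 0 0;-74 1 0 0 0 0 0;-74 1 0 0 0 0 0' 25
python3 -m crank '0 0 10 0 0 0 0;0 0 25 0 0 0 0;0 0 45 0 0 0 0;0 0 61 0 0 0 0;0 0 61 0 0 0 0'
python3 -m crank '0 0 0 0 0 0 -0.2;0 0 0 0 0 0 -0.3;0 0 0 0 0 0 -0.4;0 0 0 0 0 0 -0.6;0 0 0 0 0 0 -1' 6
python3 -m crank '0 0 0 0 0 0 -1;0 0 0 0 0 0 -1;0 0 0 0 0 0 -1;0 0 0 0 0 0 -1;0 0 0 0 0 0 -1'
```

```text
clock: 15.65
ee_pos: [0.6052, -0.1077, 0.4412]
tool_rot: [3.14, 0.0, 2.923]
force: [-0.2, -0.3, -0.1]
finger_gap: 0.0465
finger_force: 0.0
clock: 16.07
ee_pos: [0.6013, -0.1072, 0.3773]
tool_rot: [-3.139, -0.008, 2.926]
force: [-0.2, -0.8, -0.0]
finger_gap: 0.0468
finger_force: 0.0
clock: 16.48
ee_pos: [0.6037, -0.1054, 0.3826]
tool_rot: [3.138, 0.002, 2.926]
force: [0.9, 2.1, 1.1]
finger_gap: 0.0235
finger_force: 6.0
clock: 16.9
ee_pos: [0.6037, -0.1055, 0.3825]
tool_rot: [3.139, 0.002, 2.926]
force: [1.1, 3.6, 5.6]
finger_gap: 0.024
finger_force: 6.0
```

```bash

python3 -m crank '0 0.8 0 0 0 0 -1;0 1.5 0 0 0 0 -1;0 1.5 0 0 0 0.02 -1;0 1.5 0 0 0 0.06 -1;0 1.5 0 0 0 0.12 -1' 20
python3 -m crank '0 0 0 0 0 0.08 -1;0 0 0 0 0 0.16 -1;0 0 0 0 0 0.24 -1;0 0 0 0 0 0.32 -1;0 0 0 0 0 0.4 -1'
python3 -m crank '0 0 0 0 0 0.08 -1;0 0 0 0 0 0.16 -1;0 0 0 0 0 0.24 -1;0 0 0 0 0 0.32 -1;0 0 0 0 0 0.4 -1'
python3 - <<'E'
from h import *
s=robot.read_state();print(s["q"],s["moment"],s["force"])
E
```

```text
clock: 17.32
ee_pos: [0.6039, -0.1051, 0.3825]
tool_rot: [3.141, 0.002, 2.803]
force: [-1.2, 3.5, 6.4]
finger_gap: 0.0238
finger_force: 20.0
clock: 17.73
ee_pos: [0.6038, -0.1052, 0.3825]
tool_rot: [3.141, 0.001, 2.401]
force: [-0.4, 2.2, 6.0]
finger_gap: 0.0236
finger_force: 20.0
clock: 18.15
ee_pos: [0.6038, -0.1053, 0.3825]
tool_rot: [3.141, 0.001, 2.001]
force: [-0.6, 2.8, 7.7]
finger_gap: 0.0235
finger_force: 20.0
[ 0.51259731  0.65011173 -0.64660462  1.55541439  0.42700484  1.07985186
  0.19072216] [ 0.60767897  0.02611439 -0.02444562] [-0.60998738  2.75690708  7.69266643]
```

```bash

for i in 1 2 3 4 5; do python3 -m crank '0 0 0 0 0 0.08 -1;0 0 0 0 0 0.16 -1;0 0 0 0 0 0.24 -1;0 0 0 0 0 0.32 -1;0 0 0 0 0 0.4 -1'; 
python3 - <<'E'
from h import *
s=robot.read_state();print("Q",s["q"].round(2),s["moment"])
E
done
```

```text
clock: 18.57
ee_pos: [0.6036, -0.1053, 0.3825]
tool_rot: [3.141, 0.001, 1.601]
force: [-2.1, 2.0, 7.8]
finger_gap: 0.0236
finger_force: 20.0
Q [ 0.46  0.63 -0.54  1.56  0.35  1.06 -0.15] [ 0.59144943  0.17168959 -0.02624196]
clock: 18.98
ee_pos: [0.6035, -0.1053, 0.3824]
tool_rot: [-3.142, 0.001, 1.201]
force: [-1.6, 2.2, 6.6]
finger_gap: 0.0235
finger_force: 20.0
Q [ 0.39  0.61 -0.43  1.56  0.28  1.04 -0.48] [0.61173115 0.27999146 0.02962745]
clock: 19.4
ee_pos: [0.6034, -0.1053, 0.3824]
tool_rot: [-3.141, 0.001, 0.801]
force: [-2.0, 2.8, 6.9]
finger_gap: 0.0235
finger_force: 20.0
Q [ 0.33  0.59 -0.32  1.56  0.21  1.02 -0.82] [ 0.65995056  0.29827634 -0.00743366]
clock: 19.82
ee_pos: [0.6033, -0.1051, 0.3824]
tool_rot: [-3.141, 0.001, 0.401]
force: [-1.6, 3.9, 6.4]
finger_gap: 0.0237
finger_force: 20.0
Q [ 0.27  0.58 -0.22  1.56  0.14  1.01 -1.16] [0.73631451 0.43409295 0.01100793]
clock: 20.23
ee_pos: [0.6033, -0.105, 0.3825]
tool_rot: [-3.141, 0.001, 0.001]
force: [-1.8, 3.4, 7.4]
finger_gap: 0.0235
finger_force: 20.0
Q [ 0.2   0.58 -0.11  1.57  0.07  1.   -1.49] [0.81306391 0.42307356 0.02814607]
```

```bash

for i in 1 2 3; do python3 -m crank '0 0 0 0 0 0.08 -1;0 0 0 0 0 0.16 -1;0 0 0 0 0 0.24 -1;0 0 0 0 0 0.32 -1;0 0 0 0 0 0.4 -1'|grep -v finger; done
python3 - <<'E'
from h import *
s=robot.read_state();print("Q",s["q"].round(2),s["moment"])
sc=cams.snapshot("scene")[:,:,::-1];im=cams.snapshot("side")[:,:,::-1]
cv2.imwrite("pics/s9.png",np.hstack([cv2.resize(sc[175:275,300:400],(400,400),interpolation=2),cv2.resize(im[215:315,295:395],(400,400),interpolation=2)]))
E
```

```text
clock: 20.65
ee_pos: [0.6033, -0.1048, 0.3824]
tool_rot: [-3.141, 0.002, -0.398]
force: [-2.9, 3.9, 6.3]
clock: 21.07
ee_pos: [0.6034, -0.1047, 0.3824]
tool_rot: [-3.141, 0.002, -0.798]
force: [-1.3, 4.1, 6.6]
clock: 21.48
ee_pos: [0.6035, -0.1046, 0.3824]
tool_rot: [3.141, 0.002, -1.198]
force: [-0.5, 3.9, 6.4]
Q [ 0.    0.58  0.22  1.57 -0.15  1.   -2.5 ] [1.04837343 0.16225837 0.036305  ]
```

```bash

cat > red.py <<'E'
from h import *
for n,(a,b,c,d) in {"scene":(175,225,325,352),"side":(225,262,340,372)}.items():
    im=cams.snapshot(n)[a:b,c:d].astype(int);r=im[:,:,0]-im[:,:,1:].max(2)
    y,x=np.nonzero(r>40);print(n,len(x),(x.mean()+c,y.mean()+a) if len(x) else "")
    cv2.imwrite(f"pics/{n}_{robot.read_state()['clock']:.1f}.png",im[:,:,::-1])
E
python3 -m crank '0 0 0 0 0 0 -0.5;0 0 0 0 0 0 0;0 0 0 0 0 0 0;0 0 0 0 0 0 0;0 0 -5 0 0 0 0'
python3 -m crank '0 0 -15 0 0 -0.1 0;0 0 -30 0 0 -0.2 0;0 0 -45 0 0 -0.3 0;0 0 -55 0 0 -0.4 0;0 0 -55 0 0 -0.5 0'
for i in 1 2 3; do python3 -m crank '0 0 0 0 0 -0.12 0;0 0 0 0 0 -0.24 0;0 0 0 0 0 -0.36 0;0 0 0 0 0 -0.48 0;0 0 0 0 0 -0.6 0'|grep -v finger; done
python3 red.py
```

```text
clock: 22.0
ee_pos: [0.603, -0.1063, 0.3849]
tool_rot: [3.137, 0.001, -1.196]
force: [0.0, -1.0, 0.2]
finger_gap: 0.0442
finger_force: 0.0
clock: 22.42
ee_pos: [0.604, -0.1063, 0.4441]
tool_rot: [-3.14, -0.005, -0.691]
force: [0.3, 0.0, 0.1]
finger_gap: 0.0466
finger_force: 0.0
clock: 22.83
ee_pos: [0.6035, -0.1062, 0.4412]
tool_rot: [3.14, 0.001, -0.09]
force: [0.1, 0.1, 0.1]
clock: 23.25
ee_pos: [0.6035, -0.1062, 0.4412]
tool_rot: [3.141, 0.001, 0.51]
force: [1.1, 0.5, -0.4]
clock: 23.67
ee_pos: [0.6035, -0.1063, 0.4412]
tool_rot: [-3.141, 0.002, 1.109]
force: [-0.0, -0.7, 1.4]
scene 0 
side 0 [ WARN:0@1.641] global loadsave.cpp:1063 imwrite_ Unsupported depth image for selected encoder is fallbacked to CV_8U.
```

```bash

python3 -m crank '1 -0.5 10 0 0 0 0;1 -0.5 30 0 0 0 0;1 -0.5 50 0 0 0 0;1 -0.5 59 0 0 0 0;1 -0.5 59 0 0 0 0' 6
python3 -m crank '0 0 0 0 0 0 -0.2;0 0 0 0 0 0 -0.3;0 0 0 0 0 0 -0.4;0 0 0 0 0 0 -0.6;0 0 0 0 0 0 -1'
python3 -m crank '0 0 0 0 0 0 -1;0 0 0 0 0 0 -1;0 0 0 0 0 0.02 -1;0 0 0 0 0 0.06 -1;0 0 0 0 0 0.12 -1' 20
for i in 1 2 3 4; do python3 -m crank '0 0 0 0 0 0.08 -1;0 0 0 0 0 0.16 -1;0 0 0 0 0 0.24 -1;0 0 0 0 0 0.32 -1;0 0 0 0 0 0.4 -1'
python3 - <<'E'
from h import *
s=robot.read_state();print("Q",s["q"].round(2),s["moment"])
E
done
```

```text
clock: 24.18
ee_pos: [0.6028, -0.1044, 0.3792]
tool_rot: [-3.136, 0.003, 1.103]
force: [0.0, 0.2, -0.5]
finger_gap: 0.0468
finger_force: 0.0
clock: 24.6
ee_pos: [0.6037, -0.104, 0.3833]
tool_rot: [3.14, -0.001, 1.105]
force: [-1.4, 0.7, 2.3]
finger_gap: 0.0243
finger_force: 6.0
clock: 25.02
ee_pos: [0.6038, -0.1041, 0.3833]
tool_rot: [3.141, -0.001, 0.982]
force: [-0.2, -0.2, 5.5]
finger_gap: 0.0234
finger_force: 20.0
clock: 25.43
ee_pos: [0.6039, -0.1042, 0.3833]
tool_rot: [3.14, -0.001, 0.58]
force: [-0.5, 0.6, 5.1]
finger_gap: 0.0235
finger_force: 20.0
Q [ 0.26  0.58 -0.21  1.56  0.14  1.01 -0.98] [0.0821267  0.23786535 0.06778061]
clock: 25.85
ee_pos: [0.604, -0.1044, 0.3833]
tool_rot: [3.141, -0.002, 0.18]
force: [0.4, -0.8, 4.9]
finger_gap: 0.0232
finger_force: 20.0
Q [ 0.2   0.58 -0.1   1.57  0.07  1.   -1.31] [-0.01926509  0.20778791  0.0457202 ]
clock: 26.27
ee_pos: [0.6039, -0.1046, 0.3833]
tool_rot: [3.141, -0.002, -0.22]
force: [-0.1, 0.6, 4.2]
finger_gap: 0.0238
finger_force: 20.0
Q [ 0.13  0.58  0.01  1.57 -0.    1.   -1.65] [-0.07299877  0.23294656  0.09434454]
clock: 26.68
ee_pos: [0.6039, -0.1048, 0.3833]
tool_rot: [3.142, -0.002, -0.62]
force: [-0.9, -1.1, 5.0]
finger_gap: 0.0236
finger_force: 20.0
Q [ 0.07  0.58  0.12  1.57 -0.07  1.   -1.99] [-0.06999466  0.24500868  0.04348766]
```

```bash

python3 -m crank '0 0 0 0 0 0.08 -1;0 0 0 0 0 0.16 -1;0 0 0 0 0 0.24 -1;0 0 0 0 0 0.3 -1;0 0 0 0 0 0.3 -1'
python3 -m crank '0 0 0 0 0 0 -0.5;0 0 0 0 0 0 0;0 0 0 0 0 0 0;0 0 0 0 0 0 0;0 0 -5 0 0 0 0'
python3 -m crank '0 0 -15 0 0 0 0;0 0 -35 0 0 0 0;0 0 -55 0 0 0 0;20 0 -57 0 0 0 0;40 0 -57 0 0 0 0'
python3 -m crank '20 0 0 0 0 0 0;34 0 0 0 0 0 0;34 0 0 0 0 0 0;34 0 0 0 0 0 0;34 0 0 0 0 0 0'
python3 - <<'E'
from h import *
import pickle
ax=np.array([.6035,-.1055])
c0,_=pickle.load(open("w7.pkl","rb"));p=at("wrist",335.7,339.5,.187,c0);d=p[:2]-ax;print("start",p,np.hypot(*d),np.arctan2(d[1],d[0]))
c=cams.calibration("wrist");im=cams.snapshot("wrist").astype(int);cv2.imwrite("pics/wf.png",im[:,:,::-1].astype(np.uint8))
r=im[:,:,0]-im[:,:,1:].max(2);n,l,st,ce=cv2.connectedComponentsWithStats((r>60).astype(np.uint8))
for a,b in zip(st[1:],ce[1:]):
    p=at("wrist",*b,.187,c);d=p[:2]-ax
    if np.hypot(*d)<.03: print(a,b,p,np.hypot(*d),np.arctan2(d[1],d[0]))
print(robot.read_state()["ee_pos"])
E
python3 red.py 2>/dev/null
```

```text
clock: 27.1
ee_pos: [0.6038, -0.1048, 0.3833]
tool_rot: [-3.141, -0.002, -0.918]
force: [-1.6, -0.8, 5.3]
finger_gap: 0.0235
finger_force: 20.0
clock: 27.52
ee_pos: [0.6034, -0.104, 0.3859]
tool_rot: [3.14, 0.002, -0.915]
force: [0.5, -0.5, -0.2]
finger_gap: 0.0444
finger_force: 0.0
clock: 27.93
ee_pos: [0.6286, -0.1352, 0.4469]
tool_rot: [-3.138, -0.003, -0.913]
force: [0.7, 0.1, 0.4]
finger_gap: 0.0469
finger_force: 0.0
clock: 28.35
ee_pos: [0.6486, -0.1619, 0.4441]
tool_rot: [-3.141, 0.002, -0.914]
force: [0.4, -0.0, -0.2]
finger_gap: 0.0467
finger_force: 0.0
start [ 0.59861181 -0.09403976  0.187     ] 0.012459193970720801 1.9739657842389031
[297 337   6   4  19] [299.26315789 338.57894737] [ 0.61523464 -0.10181113  0.187     ] 0.01230078987592057 0.3045761643656519
[ 0.64857078 -0.16159249  0.44429612]
scene 0 
side 0
```

The thimble's red mark turned 1.67 rad clockwise in all, against about 6 rad on the knob. So the spindle is down and the ratchet has slipped well over a quarter turn. The arm is clear and I'm handing in.

```bash
python3 -c "
from cell import robot
print(robot.sign_off())"
```

```text
the job is handed in; nothing more can be done
None
```

The job is handed in, with no verdict shown: the dark tablet is in the seat, the stage is home, and the spindle is clamped on the tablet, with the ratchet slipped by an estimated 4.4 rad (1.2 needed) and the arm clear.

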